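Close and bolt the guard of a distributor tester

ROBOT

A 6-joint arm with a two-finger parallel gripper is mounted at the origin on the work surface. World frame = base frame: x ahead of the robot, y to its left, z up, the work surface at z = 0. Lengths are in m, angles in rad, forces in N, time in s.
With the tool pointing down it reaches from about 0.3 to 0.875 m from the base axis. Payload 6.4 kg.
Tool frame: the origin (TCP) lies between the finger pads; the fingertips stand 22 mm ahead of it and the grasp point (between the pads) lies 3 mm ahead of it; z points along the fingers, y is the line along which they close (so a half turn about z gives the same grasp; the last joint's range is limited). The gripper opens to 85 mm and grips with 20 to 120 N. Pads are 22 mm wide; open, the fingers measure 114 mm over their backs; the gripper's body (76 mm by 85 mm) begins 54 mm behind the grasp point. The pads swing forward as they close: fully open they stand 13 mm farther back than shut.
Start: joints at [-1.317, 0.181, 1.607, -0, 1.354, -0.206], TCP at [0.255, -0.515, 0.253] pointing down, gripper open.
Joint ranges: [-2.99, 2.99], [-0.89, 2.07], [0.3, 2.58], [-1.14, 4.28], [0, 2.63], [-3.12, 3.12]. Speed limits (rad/s): [2.57, 2.57, 3.01, 3.14, 3.14, 3.14].

INTERFACE

Orientations are given as a unit quaternion [w, x, y, z].
In Python, from bench import ctrl, imaging, workorder gives the robot as it stands.
- The arm moves only by the shell command python3 -m pendant 'ROWS' [OPENING]. ROWS is JSON, a list of rows, each a list of 4 numbers: the shift along the tool's x, y, z in cm, then the turn about the tool's z in degrees. In form: [[dx, dy, dz, roll], ...]. A call has 1 to 12 rows; each row is the pose to reach, as a shift and turn from the pose commanded when the call began, along the tool's axes at that moment; what a row does not reach only later rows make up. A row lasts 1/12 s, in which the tool goes at most 41.7 mm and 7.16 degrees, less where a joint would pass 70% of its speed; a pose out of reach is approached as far as the arm can. A call with a gripper value outside its range is refused whole. OPENING is the opening, from 0 (shut) to 1 (fully open), set as the call begins (- or left out, the last holds). The fingers move at their own pace and stop on an object; the grip force is fixed at half the most. Time passes only in rows, so rows that repeat a pose let the fingers close. It gives the time, the measured TCP pose, the force, the opening and the grip force at its end, in the units of the state.
- ctrl.get_obs(): the state, without advancing time (a new reading comes with each control period).
- imaging.camera(name): name is "side" or "top" or "wrist"; returns the picture (400x640x3 uint8, red, green, blue); there is no depth.
- imaging.camera_info(name): a dict with "K" (3x3 intrinsics, pixels), "T" (4x4, takes a point from camera to world coordinates); the wrist camera has in their place "tool_from_camera" (4x4, takes a point from camera to tool coordinates, whose origin is the TCP and whose axes are the flange's). Camera axes: x right, y up, looking along -z (the intrinsics and any distortion apply to the point x, -y, -z); pixel columns grow to the right and rows downward; lengths in m; the calibration is good to about 2 mm. A picture is of the moment at which its call begins: read the wrist's pose just before it. camera_info takes no time and is no camera call.
- workorder.hand_in(): hands the job in; it is judged then, once.
The state is a dict: "time_s": time; "q": joint angles; "dq": joint speeds; "joint_efforts": joint torques, N m; "eef_pos": TCP position; "eef_rot": TCP orientation; "wrist_force": force on the tool from outside, world axes, zero at the start; "torque": the same for the moment, N m; "opening": opening from 0.0 (shut) to 1.0 (fully open); "grasp_force": force on a finger pad.
Only numpy, scipy, OpenCV 4.12 (cv2) and the standard library are available. Lean on these libraries where they do the work, as an engineer would, in place of code of your own. Each camera call takes 0.05 s, during which the arm holds its last target. There are 200 camera calls.

TASK

Get the bench tester ready to spin: with the fingertips, push its hinged guard fully shut over the well, and after that push the sliding bolt fully home so that it holds the guard down. Nothing needs to be picked up: leave everything that stands on the tester and on the bench where it is.

Things in the scene. Friction and masses are not known exactly. Their poses are not given: they have to be found in the camera images.
- tester: Fixed bench tester: a case with a flat black deck, 220 (its x) by 360 (its y) by 110 mm high, at a varying place, turned up to 0.4 rad. Origin at the centre of its underside, z up. A square well in the deck (150 x 165 mm, y = -25 to 140 mm) holds a clamped distributor that stays below deck level; the guard closes over it.
- guard_hinge (a point): Middle of the guard's hinge line, fixed on the tester at x = 0, y = 150, z = 110 mm of the tester's frame (deck level). The hinge line runs along the tester's x; the axes are those of the tester.
- guard (a joint): Guard angle in rad: 0 = shut (flat on the deck), 1.57 = upright; starts at 1.15 to 1.7. Flat aluminium frame with a barred clear window, 170 mm along the hinge, 170 mm from hinge to free edge, 8 mm thick, 0.4 kg. Stiff hinge (friction 0.55 N m): it stays where it is left. It closes when its outer face is pushed, with some 2 to 6 N near the free edge.
- guard_edge (a point): Middle of the guard's free edge, on its outer face (the one that looks to the tester's +y when upright and up when shut). Moves with the guard: own y points from free edge to hinge, own z is the outer normal. When shut it lies at x = 0, y = -20, z = 118 mm of the tester's frame.
- bolt (a joint): Bolt travel in m: 0 = drawn back, 0.035 = fully home at its stop; starts at 0 to 0.008. Slides along the tester's +y, over the shut guard's free edge; about 3 N of friction, no spring. A fixed guide block (28 mm wide, 24 mm along y, top 29 mm above the deck) stands in front of the knob, centred at y = -36 mm of the tester's frame.
- bolt_knob (a point): Centre of the top of the bolt's upright round steel knob, 18 mm diameter, from 9 to 57 mm above the deck. At travel q it lies at x = 0, y = -95 mm + q, z = 167 mm of the tester's frame. Behind it (-y) is only a 3 mm plate on the deck. The bolt's bar (12 mm diameter, axis 18 mm above the deck) runs from the knob towards +y through the guide.
- cap: Loose brown distributor cap, 56 mm diameter, 48 mm high, standing on the deck about 80 mm along the tester's x, to one side of the bolt, some 45 mm behind its knob (may change places with the tin). Leave alone. Origin under its centre.
- tin: Loose small steel tin, 48 mm diameter, 45 mm high, standing on the deck on the other side of the bolt from the cap. Leave alone. Origin under its centre.
- spare: Loose spare distributor standing on the bench behind the tester (its +x side), 72 mm diameter, 110 mm high. Leave alone. Origin under its centre.
- coil: Loose dark ignition coil, an upright can 56 mm in diameter and 110 mm high, behind the tester. Leave alone. Origin under its centre.
- mug: Loose white mug, 76 mm diameter plus handle, 90 mm high, behind the tester. Leave alone. Origin under its centre.
- meter: Loose black multimeter lying on the bench beside the tester's -y end, 150 x 75 x 38 mm. Leave alone. Origin under its centre.
- driver: Loose screwdriver, 180 mm long, lying on the bench beside the tester's +y (hinge) end. Leave alone.
- spanner: Loose spanner, 160 mm long, lying on the bench beyond the screwdriver. Leave alone.

How it is judged:
On the way, in this order (a step that is already met when the one before it is completed fails the run):
1. the guard is pushed shut while the bolt is still back (value of joint guard below 0.03 rad and value of joint bolt below 0.02 m), for 0.2 s.
2. the bolt is pushed home over the shut guard (value of joint guard below 0.03 rad and value of joint bolt above 0.031 m), for 0.2 s.
At the end, for the whole second after the job is handed in: The guard is shut to within 0.03 rad (5 mm at its free edge), the bolt is home to within 4 mm of its stop, and every loose thing is at rest within 25 mm of where it stood (all of step 2 and distance of each of cap, tin, spare, coil, mug, meter, driver, spanner from where it was at the start of the episode below 0.025 m and linear speed of each of cap, tin, spare, coil, mug, meter, driver, spanner below 0.03 m/s); the robot touches nothing.
It fails at once if the bolt is pushed forward while the guard is still open (value of joint guard above 0.12 rad and value of joint bolt above 0.02 m).
It fails at once if a loose thing is lifted, carried, or shoved more than 25 mm (distance of any of cap, tin, spare, coil, mug, meter, driver, spanner from where it was at the start of the episode above 0.025 m).
It also fails if it takes over 45 s, if anything falls off the work surface, if the arm or the gripper's body presses on something with over 40 N, if the wrist force passes 120 N, or if a joint passes its speed limit or range.

## Working session

There is one attempt and no reset: what is moved stays moved. The work goes in short steps, Python scripts to look and compute and a shell command to move; the robot and the scene stay as the last step left them, time stands still between calls to the robot, and variables do not carry over. Pictures are saved under pics/ and viewed, at most 10 in all, crops included, and the job is handed in when it is done.

```bash
mkdir -p pics
python3 - <<'E'
from bench import ctrl, imaging
import cv2, numpy as np
np.set_printoptions(precision=4,suppress=True)
for n in ("side","top"):
    cv2.imwrite(f"pics/{n}0.png",imaging.camera(n)[:,:,::-1])
    i=imaging.camera_info(n); print(n,{k:np.array(v) if not isinstance(v,str) else v for k,v in i.items()})
o=ctrl.get_obs(); print(o["time_s"],np.array(o["eef_pos"]),np.array(o["eef_rot"]),o["opening"],o["wrist_force"])
E
```

```text
side {'K': array([[438.5894,   0.    , 325.9555],
       [  0.    , 438.5894, 203.2206],
       [  0.    ,   0.    ,   1.    ]]), 'T': array([[-0.9025,  0.3126, -0.2962,  0.2589],
       [-0.4306, -0.6675,  0.6075,  0.7278],
       [-0.0078,  0.6758,  0.7371,  0.951 ],
       [ 0.    ,  0.    ,  0.    ,  1.    ]])}
top {'K': array([[361.0248,   0.    , 318.1144],
       [  0.    , 361.0248, 199.546 ],
       [  0.    ,   0.    ,   1.    ]]), 'T': array([[ 0.029 ,  0.9952, -0.0932,  0.5317],
       [-0.9995,  0.0279, -0.0126,  0.0306],
       [-0.01  ,  0.0935,  0.9956,  1.0678],
       [ 0.    ,  0.    ,  0.    ,  1.    ]])}
0.1 [ 0.2551 -0.5148  0.2524] [-0.0008  0.9737  0.2279 -0.    ] 1.0040200605965177 [-0.3464  0.126   0.3471]
```

View pics/side0.png

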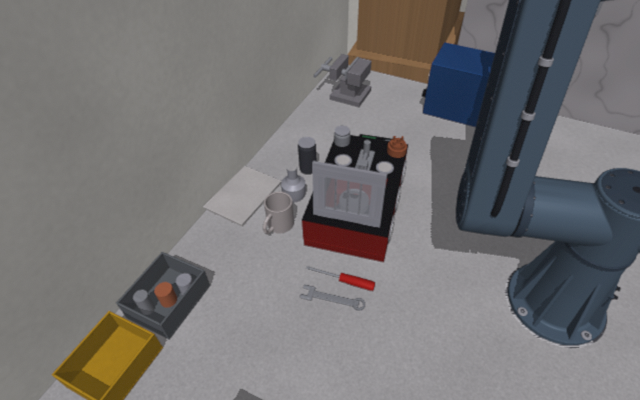

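View pics/top0.png

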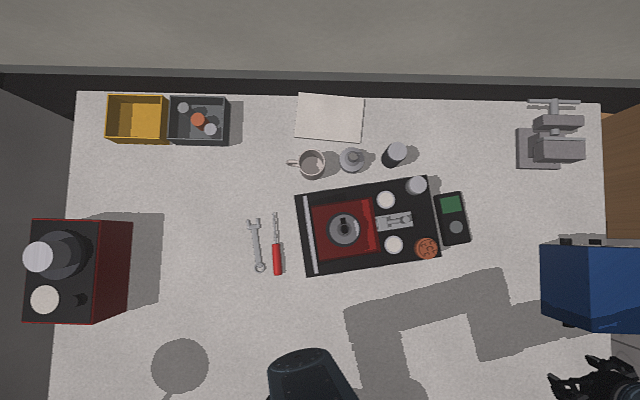

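The top view shows the tester around (370,225), with its hinge end at the left and the bolt at about (400,220). The cap is at (426,248) and the tin at (417,185). The guard is near upright at about (308,235). I'll enlarge both views to get accurate corners.

Run:
```python
import cv2,numpy as np
a=cv2.imread("pics/top0.png")[165:285,285:475]; cv2.imwrite("pics/topc.png",cv2.resize(a,None,fx=4,fy=4,interpolation=cv2.INTER_CUBIC))
a=cv2.imread("pics/side0.png")[125:265,290:420]; cv2.imwrite("pics/sidec.png",cv2.resize(a,None,fx=4,fy=4,interpolation=cv2.INTER_CUBIC))
```

```text
(no output)
```

View pics/topc.png

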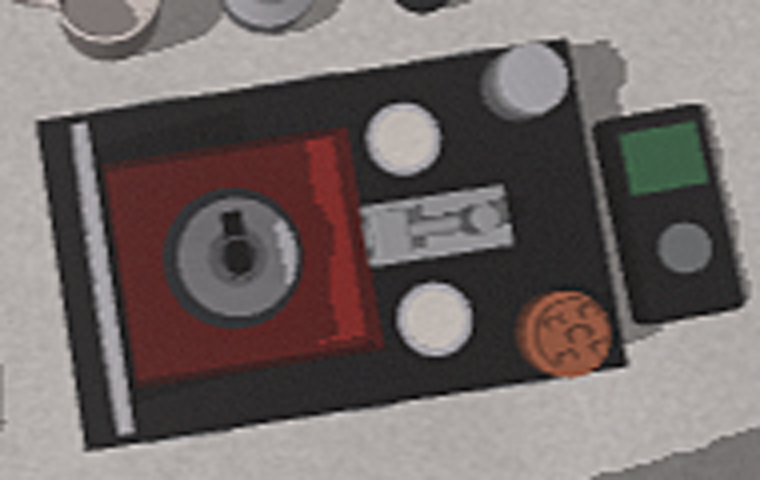

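View pics/sidec.png

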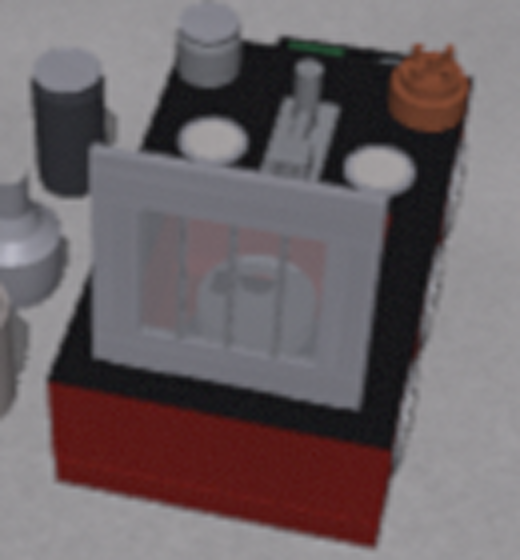

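The crops show the deck corners clearly, the knob top at (488,218) in the top crop and (308,68) in the side crop, and the guard's free edge corners at (92,150) and (388,195) in the side crop. I'll fit the tester pose, guard angle and bolt travel together.

```bash
cat > h.py <<'E'
import numpy as np
from scipy.optimize import least_squares
from bench import imaging
I={n:imaging.camera_info(n) for n in("top","side")}
def proj(n,P):
    T=np.array(I[n]["T"]);K=np.array(I[n]["K"]);p=T[:3,:3].T@(np.array(P)-T[:3,3]);p=p*[1,-1,-1];u=K@p;return u[:2]/u[2]
off={"top":(285,165),"side":(290,125)}
def W(v,p):
    c,s=np.cos(v[2]),np.sin(v[2]);return np.array([v[0]+c*p[0]-s*p[1],v[1]+s*p[0]+c*p[1],p[2]])
def G(th,x,d,n): return (x,.15-d*np.cos(th)+n*np.sin(th),.11+d*np.sin(th)+n*np.cos(th))
D=lambda x,y:lambda v:(x,y,.11)
K=lambda v:(0,-.095+v[4],.167)
g=lambda x,d,n:lambda v:G(v[3],x,d,n)
M=[("top",D(.11,.18),(38,120)),("top",D(.11,-.18),(567,38)),("top",D(-.11,-.18),(627,367)),("top",D(-.11,.18),(86,450)),
("side",D(.11,.18),(52,380)),("side",D(-.11,.18),(390,443)),("side",D(-.11,-.18),(472,75)),
("top",K,(488,218)),("side",K,(308,68)),
("side",g(.085,.17,.004),(92,152)),("side",g(-.085,.17,.004),(388,195)),
("top",g(.085,.17,.004),(79,123)),("top",g(-.085,.17,.004),(125,435))]
def res(v): return np.concatenate([proj(n,W(v,f(v)))-((np.array(c)+.5)/4-.5+off[n]) for n,f,c in M])
if __name__=="__main__":
    np.set_printoptions(precision=4,suppress=True)
    s=least_squares(res,[.45,-.1,.1,1.5,.004],loss="soft_l1");v=s.x
    print(v);print(res(v).reshape(-1,2))
    for nm,p in(("hinge",(0,.15,.11)),("edge",G(v[3],0,.17,.008)),("knob",K(v))):print(nm,W(v,p))
E
python3 h.py
```

```text
[ 0.5562 -0.0885  0.185   1.5274  0.0032]
[[-0.5967  0.5377]
 [ 0.1691  0.1004]
 [ 0.5984 -0.0374]
 [-0.0527  0.7569]
 [-1.6046 -1.076 ]
 [ 0.376   0.4293]
 [-0.0083 -0.0306]
 [-0.3049  0.0593]
 [-0.1438 -0.7132]
 [-0.5009 -1.3355]
 [-0.4828  0.8087]
 [-0.1471  0.4335]
 [ 0.3479  0.0951]]
hinge [0.5286 0.0589 0.11  ]
edge [0.5285 0.0595 0.2802]
knob [ 0.5731 -0.1788  0.167 ]
```

```bash
cat >> h.py <<'E'
V=np.array([ .5562,-.0885,.185,1.5274,.0032])
def to(p,o=None):
    "cm shift in tool axes from measured pose to TCP target p given in tester frame, and roll"
    from bench import ctrl; from scipy.spatial.transform import Rotation as R
    o=o or ctrl.get_obs();q=o["eef_rot"];r=R.from_quat([q[1],q[2],q[3],q[0]]).as_matrix()
    return 100*r.T@(W(V,p)-np.array(o["eef_pos"])),np.degrees(np.arctan2(r[1,0],r[0,0])-V[2])
def inT(P): c,s=np.cos(V[2]),np.sin(V[2]);d=np.array(P)-[V[0],V[1],0];return np.array([c*d[0]+s*d[1],-s*d[0]+c*d[1],d[2]])
E
python3 -m pendant '[[0,0,-4,7],[0,0,-8,14],[0,0,-11,15.8],[0,0,-11,15.8],[0,0,-11,15.8]]' 0
python3 -c "
from h import *;print(to((0,.225,.36)),to((0,.225,.25)))"
```

```text
time_s: 0.52
eef_pos: [0.2554, -0.5161, 0.3655]
eef_rot: [0.002, 0.996, 0.092, 0.0]
wrist_force: [0.5, 0.0, -0.8]
opening: 0.301
grasp_force: 0.0
(array([ 37.39998954, -59.0138403 ,   0.30668415]), np.float64(-0.028746682671740898)) (array([ 37.3967515 , -59.06046988,  11.30658484]), np.float64(-0.028746682671740898))
```

```bash
python3 -m pendant '[[2.4,-3.8,0,0],[4.8,-7.6,0,0],[7.2,-11.4,0,0],[9.6,-15.2,0,0],[12,-19,0,0],[14.4,-22.8,0,0],[16.8,-26.6,0,0],[19.2,-30.4,0,0],[21.6,-34.2,0,0],[24,-38,0,0],[26,-41,0,0],[26,-41,0,0]]'
python3 -c "
from h import *;print(to((0,.225,.36)),to((0,.225,.25)))"
```

```text
time_s: 1.52
eef_pos: [0.4356, -0.061, 0.3615]
eef_rot: [-0.001, 0.996, 0.093, -0.001]
wrist_force: [0.2, -0.9, 0.2]
opening: 0.005
grasp_force: 0.0
(array([ 11.37927936, -17.56539676,   0.1669504 ]), np.float64(0.08325643920196499)) (array([ 11.40054526, -17.53795151,  11.16689561]), np.float64(0.08325643920196499))
```

```bash
python3 -m pendant '[[2.4,-3.8,0,0],[4.8,-7.6,0,0],[7.2,-11.4,0,0],[9.6,-15.2,0,0],[11.4,-17.5,0,0],[11.4,-17.5,0,0],[11.4,-17.5,3,0],[11.4,-17.5,6,0],[11.4,-17.5,7.5,0],[11.4,-17.5,7.5,0]]'
python3 - <<'E'
from h import *; from bench import ctrl; import cv2
o=ctrl.get_obs();print(inT(o["eef_pos"]),to((0,.225,.287),o))
cv2.imwrite("pics/s1.png",cv2.resize(imaging.camera("side")[90:290,250:450,::-1],None,fx=3,fy=3,interpolation=cv2.INTER_CUBIC))
E
```

```text
time_s: 2.35
eef_pos: [0.5124, 0.1281, 0.2819]
eef_rot: [-0.0, 0.996, 0.092, -0.006]
wrist_force: [-0.3, -0.1, -1.3]
opening: -0.0
grasp_force: 0.0
[-0.00319679  0.22098967  0.28189328] (array([ 0.31387669, -0.40199872, -0.51350426]), np.float64(-0.014222083474926695))
```

View pics/s1.png

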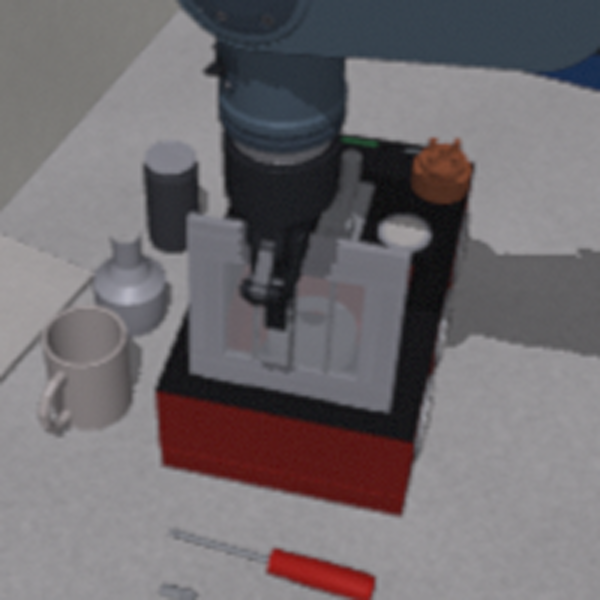

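The gripper is on the outer (+y) side of the guard, with the tip near (275,325) and clear space around it. I'll approach until it touches.

```bash
python3 -m pendant '[[0.2,1.5,0,0],[0.3,3,0,0],[0.3,4,0,0],[0.3,4.3,0,0],[0.3,4.6,0,0],[0.3,4.9,0,0],[0.3,5.2,0,0],[0.3,5.2,0,0]]'
python3 - <<'E'
from h import *; from bench import ctrl
o=ctrl.get_obs();print(inT(o["eef_pos"]),np.array(o["wrist_force"]))
yc=.173
for th in np.arange(1.5,-.05,-.15):
    a=G(th,0,.15,.008);print(round(th,2),"tip y %.1f z %.1f cm"%((a[1]+.0145)*100,a[2]*100+2.2))
E
```

```text
time_s: 3.07
eef_pos: [0.5283, 0.0775, 0.2884]
eef_rot: [0.0, 0.996, 0.092, 0.0]
wrist_force: [0.6, -0.7, 0.5]
opening: -0.0
grasp_force: 0.0
[0.00312146 0.16834668 0.28839913] [ 0.62266964 -0.74166488  0.45169885]
1.5 tip y 16.2 z 28.2 cm
1.35 tip y 13.9 z 28.0 cm
1.2 tip y 11.8 z 27.5 cm
1.05 tip y 9.7 z 26.6 cm
0.9 tip y 7.8 z 25.4 cm
0.75 tip y 6.0 z 24.0 cm
0.6 tip y 4.5 z 22.3 cm
0.45 tip y 3.3 z 20.4 cm
0.3 tip y 2.4 z 18.4 cm
0.15 tip y 1.7 z 16.2 cm
0.0 tip y 1.5 z 14.0 cm
```

```bash
python3 -m pendant '[[-0.3,1,0.3,0],[-0.3,2,0.4,0],[-0.3,3.3,0.5,0],[-0.3,4.4,0.7,0],[-0.3,5.5,1,0],[-0.3,7.5,1.9,0],[-0.3,9.4,3.1,0],[-0.3,11.2,4.5,0],[-0.3,12.7,6.2,0],[-0.3,12.7,6.2,0]]'
python3 - <<'E'
from h import *; from bench import ctrl; import cv2
o=ctrl.get_obs();print(inT(o["eef_pos"]),np.array(o["wrist_force"]))
cv2.imwrite("pics/s2.png",cv2.resize(imaging.camera("side")[90:290,250:450,::-1],None,fx=3,fy=3,interpolation=cv2.INTER_CUBIC))
E
```

```text
time_s: 3.9
eef_pos: [0.5472, -0.0513, 0.2228]
eef_rot: [0.0, 0.996, 0.09, -0.003]
wrist_force: [-0.1, -1.0, -0.7]
opening: 0.001
grasp_force: 0.0
[-0.00198635  0.03826351  0.22276629] [-0.08212162 -1.02208478 -0.71478755]
```

View pics/s2.png

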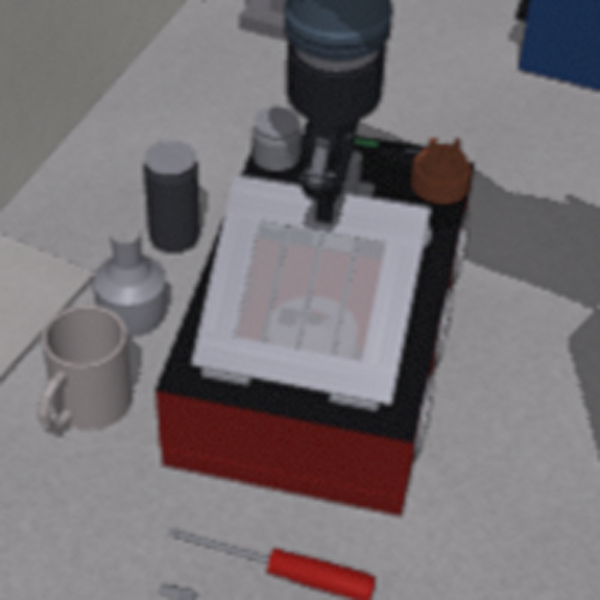

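The guard follows the tip and is now about half shut, with the tip near (322,215) on its free-edge rim. I'll continue down the arc.

```bash
python3 -m pendant '[[0,0.6,1,0],[0.1,1,1.9,0],[0.2,1.4,3,0],[0.2,1.8,4,0],[0.2,2.1,5,0],[0.2,2.4,6.1,0],[0.2,2.6,7,0],[0.2,2.7,7.6,0],[0.2,2.7,7.6,0]]'
python3 - <<'E'
from h import *; from bench import ctrl
o=ctrl.get_obs();print(inT(o["eef_pos"]),np.array(o["wrist_force"]))
E
```

```text
time_s: 4.7
eef_pos: [0.5543, -0.0735, 0.1482]
eef_rot: [-0.001, 0.996, 0.092, -0.002]
wrist_force: [-0.2, -0.7, -0.9]
opening: -0.001
grasp_force: 0.0
[0.00090625 0.01504168 0.14817825] [-0.24305955 -0.70100527 -0.93080906]
```

```bash
python3 -m pendant '[[0,0,0.3,0],[0,0,0.6,0],[0,0,0.8,0],[0,0,0.9,0],[0,0,1.0,0],[0,0,1.0,0],[0,0,1.0,0]]'
```

```text
time_s: 5.28
eef_pos: [0.5556, -0.0737, 0.1403]
eef_rot: [-0.0, 0.996, 0.092, 0.0]
wrist_force: [-0.5, 0.4, -0.1]
opening: -0.003
grasp_force: 0.0
```

```bash
python3 -m pendant '[[0,0,0.1,0],[0,0,0.2,0],[0,0,0.3,0],[0,0,0.3,0]]'; python3 -m pendant '[[0,0,0.1,0],[0,0,0.2,0],[0,0,0.2,0],[0,0,0.2,0]]'
```

```text
time_s: 5.62
eef_pos: [0.5557, -0.0738, 0.1398]
eef_rot: [0.0, 0.996, 0.092, 0.0]
wrist_force: [-8.3, 2.5, 19.2]
opening: -0.002
grasp_force: 9.6
time_s: 5.95
eef_pos: [0.5558, -0.0738, 0.1397]
eef_rot: [0.0, 0.996, 0.092, 0.0]
wrist_force: [-15.6, 3.7, 32.9]
opening: -0.001
grasp_force: 16.1
```

The guard is firmly seated: TCP z is 0.1397 against 0.140 expected, with the reaction rising. Next I'll lift and move behind the knob.

```bash
python3 -m pendant '[[0,0,-2,0],[0,0,-5,0],[0,0,-8,0],[0,0,-11,0],[0,0,-11,0],[0,4,-11,0],[0,8,-11,0],[0,12,-11,0],[0,15,-11,0],[0,15,-11,0],[0,15,-11,0]]'
python3 - <<'E'
from h import *; from bench import ctrl; import cv2
o=ctrl.get_obs();print(inT(o["eef_pos"]),to((0,-.137,.154),o))
a=imaging.camera("side")[90:290,250:450,::-1];b=imaging.camera("top")[150:300,280:480,::-1]
cv2.imwrite("pics/s3.png",np.hstack([cv2.resize(a,(390,390),interpolation=cv2.INTER_CUBIC),cv2.resize(b,(400,390),interpolation=cv2.INTER_CUBIC)]))
E
```

```text
time_s: 6.87
eef_pos: [0.5827, -0.2228, 0.2443]
eef_rot: [-0.0, 0.996, 0.09, -0.0]
wrist_force: [-0.1, -0.3, 0.3]
opening: -0.001
grasp_force: 0.0
[ 0.00129425 -0.13691665  0.24433665] (array([-0.12440163,  0.01719385,  9.03372298]), np.float64(-0.21674089657031675))
```

View pics/s3.png

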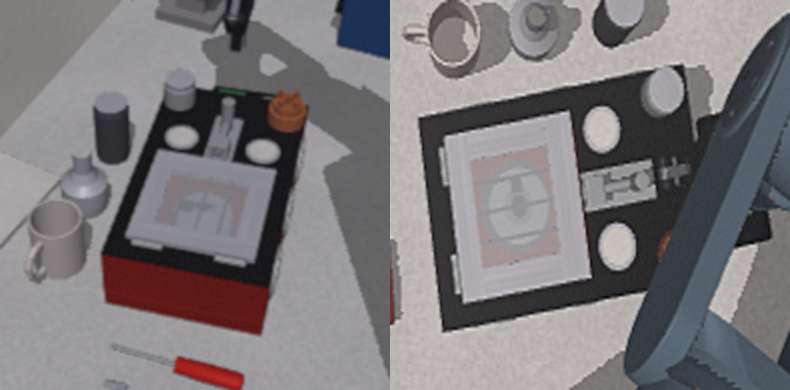

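The guard lies flat (left half, around (205,200)), and the fingers stand behind the knob (right half, around (675,172)). The cap and tin haven't moved. I'll descend behind the knob.

```bash
python3 -m pendant '[[-0.1,0,2.5,0],[-0.1,0,5,0],[-0.1,0,7,0],[-0.1,0,8.5,0],[-0.1,0,9,0],[-0.1,0,9,0],[-0.1,0,9,0]]' && python3 -m pendant '[[0,-0.7,0,0],[0,-1.4,0,0],[0,-2,0,0],[0,-2.6,0,0],[0,-3.2,0,0],[0,-3.2,0,0]]'
python3 - <<'E'
from h import *; from bench import ctrl
o=ctrl.get_obs();print(inT(o["eef_pos"]),to((0,-.08,.154),o)[0])
E
```

```text
time_s: 7.55
eef_pos: [0.5823, -0.2207, 0.156]
eef_rot: [0.0, 0.996, 0.092, 0.0]
wrist_force: [0.0, 0.3, 0.6]
opening: -0.001
grasp_force: 0.0
time_s: 8.05
eef_pos: [0.5763, -0.1892, 0.1561]
eef_rot: [0.0, 0.996, 0.092, 0.001]
wrist_force: [-0.2, -0.4, -0.7]
opening: 0.001
grasp_force: 0.0
[ 0.00125721 -0.10267067  0.15605167] [-0.12623713 -2.26719985  0.20337079]
```

```bash
python3 -m pendant '[[0,-0.4,0,0],[-0.1,-0.8,0,0],[-0.1,-1.2,0,0],[-0.1,-1.6,0,0],[-0.1,-1.9,0,0],[-0.1,-1.9,0,0]]' && python3 -m pendant '[[0,-0.1,0,0],[0,-0.2,0,0],[0,-0.3,0,0],[0,-0.4,0,0],[0,-0.4,0,0]]'
python3 - <<'E'
from h import *; from bench import ctrl
o=ctrl.get_obs();print(inT(o["eef_pos"]),np.array(o["wrist_force"]))
E
```

```text
time_s: 8.55
eef_pos: [0.5715, -0.1709, 0.1553]
eef_rot: [-0.0, 0.996, 0.092, -0.0]
wrist_force: [0.0, -0.7, 0.9]
opening: -0.004
grasp_force: 0.5
time_s: 8.97
eef_pos: [0.571, -0.1685, 0.1553]
eef_rot: [0.001, 0.996, 0.092, 0.0]
wrist_force: [1.8, -5.5, 0.9]
opening: 0.001
grasp_force: 3.1
[-0.00017591 -0.08137592  0.15526633] [ 1.78346531 -5.52740878  0.90491452]
```

```bash
python3 -m pendant '[[0,-0.1,0,0],[0,-0.2,0,0],[0,-0.2,0,0]]' && python3 -m pendant '[[0,-0.1,0,0],[0,-0.2,0,0],[0,-0.2,0,0],[0,-0.2,0,0]]'
python3 - <<'E'
from h import *; from bench import ctrl
o=ctrl.get_obs();print(inT(o["eef_pos"]),np.array(o["wrist_force"]))
E
```

```text
time_s: 9.22
eef_pos: [0.571, -0.1683, 0.1554]
eef_rot: [0.002, 0.996, 0.092, 0.001]
wrist_force: [3.2, -11.7, -2.1]
opening: -0.0
grasp_force: 6.3
time_s: 9.55
eef_pos: [0.5709, -0.1681, 0.1555]
eef_rot: [0.004, 0.996, 0.091, 0.001]
wrist_force: [4.0, -19.3, -4.7]
opening: -0.001
grasp_force: 9.3
[-0.00019984 -0.08095016  0.15549011] [  4.03720388 -19.30816644  -4.66888039]
```

It's hard against the stop: 19 N with no further travel, against 3 N of friction. I'll back off, lift clear and check.

```bash
python3 -m pendant '[[0,1,0,0],[0,2,0,0],[0,3,0,0],[0,3,0,0],[0,3,-3,0],[0,3,-6,0],[0,3,-9,0],[0,3,-12,0],[0,6,-14,0],[0,10,-14,0],[0,14,-14,0],[0,17,-14,0]]' && python3 -m pendant '[[-3,2,0,0],[-6,4,0,0],[-9,6,0,0],[-12,7,0,0],[-12,7,0,0],[-12,7,0,0]]'
python3 - <<'E'
from h import *; from bench import ctrl; import cv2
a=imaging.camera("side")[90:290,250:450,::-1];b=imaging.camera("top")[150:300,280:480,::-1]
cv2.imwrite("pics/s4.png",np.hstack([cv2.resize(a,(390,390),interpolation=cv2.INTER_CUBIC),cv2.resize(b,(400,390),interpolation=cv2.INTER_CUBIC)]))
for q in(.003,.031,.035):
    s=proj("side",W(V,(0,-.095+q,.167)));t=proj("top",W(V,(0,-.095+q,.167)));print(q,(s-[250,90])*1.95,(t-[280,150])*[2,2.6]+[390,0])
E
```

```text
time_s: 10.55
eef_pos: [0.6015, -0.3329, 0.2958]
eef_rot: [0.0, 0.996, 0.092, 0.0]
wrist_force: [0.1, 0.7, 0.8]
opening: 0.003
grasp_force: 0.0
time_s: 11.05
eef_pos: [0.4948, -0.4223, 0.295]
eef_rot: [-0.001, 0.996, 0.09, -0.0]
wrist_force: [0.9, -1.0, 0.4]
opening: 0.004
grasp_force: 0.0
0.003 [227.14926009  99.20854084] [642.76154207 179.83765353]
0.031 [223.22980247 111.56596625] [620.54529465 184.40080091]
0.035 [222.66015813 113.36196411] [617.37100882 185.05278924]
```

View pics/s4.png

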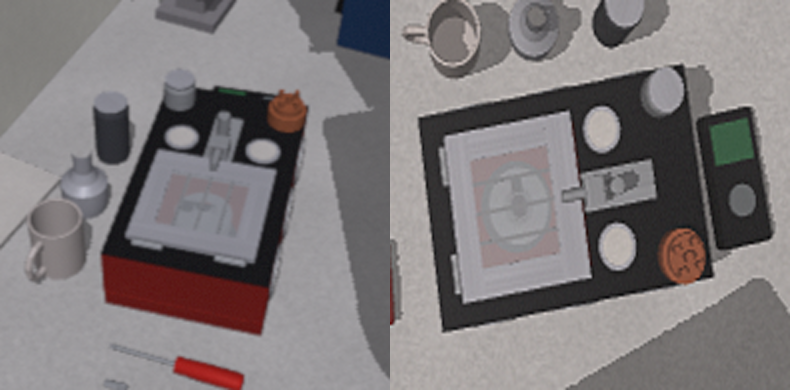

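The bar's end now lies over the guard's edge (right half, around (573,195)). The knob top is at about (223,115) on the left and (618,185) on the right, where it should be at full travel. Everything else stands where it was, and the arm is clear.

```bash
python3 -c "
from bench import workorder;print(workorder.hand_in())"
```

```text
the job is handed in; nothing more can be done
None
```

The guard is fully shut and the bolt is home over its free edge; the final pictures show nothing else moved, and the job was handed in at about 11 s of the 45 s (no verdict was returned).

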